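Lay out the loose sprockets by size on the stall's display board

ROBOT

A 6-joint arm with a two-finger parallel gripper is mounted at the origin on the work surface. World frame = base frame: x ahead of the robot, y to its left, z up, the work surface at z = 0. Lengths are in mm, angles in rad, forces in N, time in s.
With the tool pointing down it reaches from about 350 to 975 mm from the base axis. Payload 7.1 kg.
Tool frame: the origin (TCP) lies between the finger pads; the fingertips stand 19 mm ahead of it and the grasp point (between the pads) is the TCP; y points along the fingers, z is the direction in which the jaws open and shut, and the axes are right-handed (so a half turn about y gives the same grasp; the last joint's range is limited). The gripper opens to 88 mm and grips with 3 to 60 N. Pads are 20 mm wide; open, the fingers measure 115 mm over their backs; the gripper's body (75 mm by 178 mm) begins 61 mm behind the grasp point.
Start: joints at [-1.23, 0.423, 1.63, -0, 1.089, -0.019], TCP at [220.071, -584.956, 241.675] pointing down, gripper open.
Joint ranges: [-3, 3], [-0.9, 2.11], [0.09, 2.58], [-1.31, 4.45], [0.11, 2.69], [-2.54, 2.54]. Speed limits (rad/s): [2.39, 2.39, 3.01, 3.14, 3.14, 3.14].

INTERFACE

Orientations are given as a rotation vector (axis times angle).
In Python, from workcell import ctrl gives the robot as it stands.
- The arm moves only by the tool servo_tool, never from a script. Its argument "moves" is text: rows parted by semicolons, each of 6 numbers parted by spaces: the shift along the world's x, y, z in m, then the turn, a rotation vector about the world's x, y, z in degrees. A call has 1 to 8 rows; each row is the pose to reach, as a shift and turn from the pose commanded when the call began; what a row does not reach only later rows make up. A row lasts 1/8 s, in which the tool goes at most 62.5 mm and 10.7 degrees, less where a joint would pass 70% of its speed; a pose out of reach is approached as far as the arm can. A call with a gripper value outside its range is refused whole. "hand" is the closure in counts, from 0 (fully open) to 255 (shut), set as the call begins (left out, the last holds). The fingers move at their own pace and stop on an object; the grip force is fixed at half the most. Time passes only in rows, so rows that repeat a pose let the fingers close. It gives the time, the measured TCP pose, the force and the opening at its end, in the units of the state.
- ctrl.get_obs(): the state, without advancing time (a new reading comes with each control period).
- ctrl.get_image(name): name is "side" or "top"; returns a dict with "pixels" (400x640x3 uint8, red, green, blue), "depth" (400x640 float32, mm along the optical axis (not along the pixel's ray), 0 where there is no reading), "vertical_fov" (degrees; the focal length in pixels is half the picture's height over the tangent of half this angle, whatever the lens; pixels are square), "cx", "cy" (the principal point, pixels), "xyz" and "attitude" of the camera in the world. Camera axes: x right, y up, looking along -z (the intrinsics and any distortion apply to the point x, -y, -z); pixel columns grow to the right and rows downward; lengths in mm; the calibration is good to about 2 mm. A picture is of the moment at which its call begins.
- ctrl.close_job(): hands the job in, once; it reports no verdict.
The state is a dict: "t": time; "qpos": joint angles; "qvel": joint speeds; "joint_torque": joint torques, N m; "ee_pos": TCP position; "orientation": TCP orientation; "ft_force": force on the tool from outside, world axes, zero at the start; "moment": the same for the moment, N m; "width": finger opening in mm.
Only numpy, scipy, OpenCV 4.12 (cv2) and the standard library are available. Lean on these libraries where they do the work, as an engineer would, in place of code of your own. Each camera call takes 0.05 s, during which the arm holds its last target.

TASK

Line up the four loose sprockets on the display board in order of size, one centred on each round rubber mark, drum upwards: the largest on the mark next to the dark wooden end block, then ever smaller towards the tin at the other end. Leave the pedal that lies among them where it is.

Things in the scene. Friction and masses are not known exactly. Their poses are not given: they have to be found in the camera images.
- sprocket14_mid (a point): Smallest of four loose steel bicycle sprockets: flat toothed disc, 58 mm across the teeth, 6 mm thick, on the table; on its centre an upright aluminium drum to grip by, 34 mm in diameter (the same on all four), its top 44 mm above the disc's underside. The point is on the drum's axis, 22 mm above the underside; z up the axis. 0.12 to 0.39 kg. Its place among the others is shuffled.
- sprocket18_mid (a point): Second smallest of four loose steel bicycle sprockets: flat toothed disc, 74 mm across the teeth, 6 mm thick, on the table; on its centre an upright aluminium drum to grip by, 34 mm in diameter (the same on all four), its top 44 mm above the disc's underside. The point is on the drum's axis, 22 mm above the underside; z up the axis. 0.12 to 0.39 kg. Its place among the others is shuffled.
- sprocket22_mid (a point): Second largest of four loose steel bicycle sprockets: flat toothed disc, 90 mm across the teeth, 6 mm thick, on the table; on its centre an upright aluminium drum to grip by, 34 mm in diameter (the same on all four), its top 44 mm above the disc's underside. The point is on the drum's axis, 22 mm above the underside; z up the axis. 0.12 to 0.39 kg. Its place among the others is shuffled.
- sprocket26_mid (a point): Largest of four loose steel bicycle sprockets: flat toothed disc, 106 mm across the teeth, 6 mm thick, on the table; on its centre an upright aluminium drum to grip by, 34 mm in diameter (the same on all four), its top 44 mm above the disc's underside. The point is on the drum's axis, 22 mm above the underside; z up the axis. 0.12 to 0.39 kg. Its place among the others is shuffled.
- mark1: Round black rubber mark, 50 mm across, 3 mm thick, fixed on the pale wooden display board (600 by 110 mm): far left (largest y) of a straight row of four, 115 mm apart, as the robot sees it. Origin at the centre of its underside, on the board's top, 10 mm above the table (a sprocket on it stands 13 mm above the table). y runs along the row to the left.
- mark2: Round black rubber mark, 50 mm across, 3 mm thick, fixed on the pale wooden display board (600 by 110 mm): second from left of a straight row of four, 115 mm apart, as the robot sees it. Origin at the centre of its underside, on the board's top, 10 mm above the table (a sprocket on it stands 13 mm above the table). y runs along the row to the left.
- mark3: Round black rubber mark, 50 mm across, 3 mm thick, fixed on the pale wooden display board (600 by 110 mm): second from right of a straight row of four, 115 mm apart, as the robot sees it. Origin at the centre of its underside, on the board's top, 10 mm above the table (a sprocket on it stands 13 mm above the table). y runs along the row to the left.
- mark4: Round black rubber mark, 50 mm across, 3 mm thick, fixed on the pale wooden display board (600 by 110 mm): far right (smallest y) of a straight row of four, 115 mm apart, as the robot sees it. Origin at the centre of its underside, on the board's top, 10 mm above the table (a sprocket on it stands 13 mm above the table). y runs along the row to the left.
- end_block: Dark wooden block (24 mm along the row, 80 mm across it, 45 mm tall) fixed on the board at one end of the row, left or right, 92.5 mm from the nearest mark's centre. Origin at the centre of its underside, on the board's top. A low aluminium tin with a green lid (49 mm across, 22 mm tall) is fixed at the other end, just as far off.
- pedal_mid (a point): Black bicycle pedal (about 100 mm by 62 mm, 26 mm tall), loose, lying among the sprockets; not part of the job. The point is at the centre of its height, x along its spindle.
Mind the look-alikes: they are no part of the job. Leave any green, pink or purple look-alike of the part that bears sprocket14_mid alone.

How it is judged:
By the outcome, as a careful person would: the job done as asked, in the order asked, and still so for the second after the job is handed in, with the robot touching nothing.
It also fails if it takes over 99 s, if anything falls off the work surface, if the arm or the gripper's body presses on something with over 40 N, if the wrist force passes 120 N, or if a joint passes its speed limit or range.

## Working session

There is one attempt and no reset: what is moved stays moved. The work goes in short steps, Python scripts to look and compute and a tool call to move; the robot and the scene stay as the last step left them, time stands still between calls to the robot, and variables do not carry over. Pictures are saved under pics/ and viewed, and the job is handed in when it is done.

Besides the shell and the picture viewer there is one more tool, called after ">>>" as name(argument=value, ...) on one line, values as JSON. servo_tool: Moves the arm, as the interface text tells. Its arguments: {"type":"object","properties":{"moves":{"type":"string"},"hand":{"type":"number"}},"required":["moves"]}

```bash
mkdir -p pics; ls
cat > h.py <<'E'
import numpy as np,cv2
from scipy.spatial.transform import Rotation as R
from workcell import ctrl
def grab(n,tag):
    im=ctrl.get_image(n); cv2.imwrite(f'pics/{n}_{tag}.png',im['pixels'][:,:,::-1]); np.save(f'pics/{n}_{tag}.npy',im,allow_pickle=True); return im
E
python3 - <<'E'
from h import *
for n in('top','side'):
    im=grab(n,'0'); print({k:v for k,v in im.items() if k not in('pixels','depth')})
print(ctrl.get_obs())
E
```

```text
pics
{'vertical_fov': 44.56559795752694, 'cx': 315.97701195600365, 'cy': 205.13813096790338, 'xyz': array([ 411.71817877,   66.79261813, 1109.26124541]), 'attitude': array([ 0.05582728, -0.0646013 , -1.55168487])}
{'vertical_fov': 51.09899018729952, 'cx': 326.0741749183964, 'cy': 194.17668093172563, 'xyz': array([  1.53292902, 755.34937703, 849.79459708]), 'attitude': array([ 0.33067256, -1.02196913, -2.30026629])}
{'t': 0.1, 'qpos': array([-1.23000421e+00,  4.23761874e-01,  1.63062126e+00, -1.92513907e-05,
        1.08861217e+00, -1.90244168e-02]), 'qvel': array([ 0.00051333, -0.00221578, -0.00155481, -0.00042241,  0.00070268,
        0.00025457]), 'joint_torque': array([ 1.77076640e-05, -5.45610130e+01, -2.74324358e+01,  6.44604745e-02,
        1.89116865e-02, -1.92959504e-05]), 'ee_pos': array([ 219.90602877, -584.5137726 ,  240.97799219]), 'orientation': array([-0.36863327,  2.02685627, -2.02401161]), 'ft_force': array([-0.44468225, -0.37901395,  0.07943627]), 'moment': array([0.01595058, 0.05017354, 0.05038607]), 'width': 87.99204619417401}
```

View pics/top_0.png

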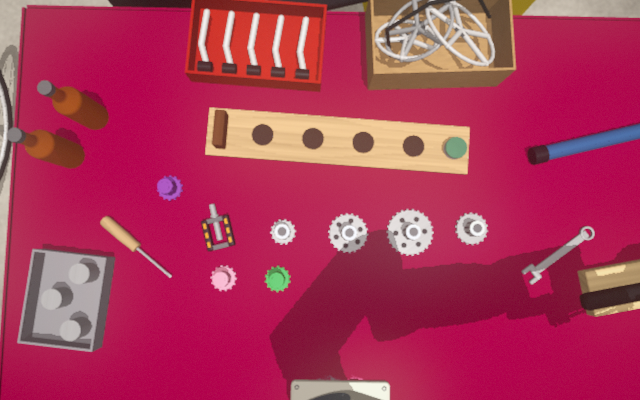

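View pics/side_0.png

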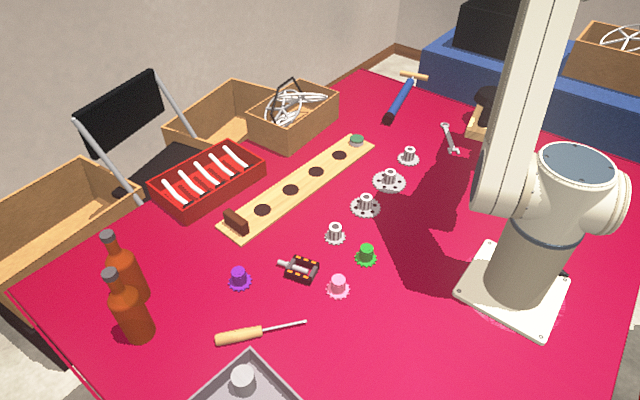

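The top view shows, left to right:
- **Candidates:** steel sprockets at (283,232), (348,232), (410,232) and (472,228).
- **Look-alikes to avoid:** purple (169,188), pink (223,278) and green (278,279). There are also grey drums in the tray at about (80,272), (53,298) and (73,328).
- **Pedal:** (217,230).
- **Marks:** (262,134), (313,138), (363,142) and (413,146).
- **Ends of the row:** dark end block at (219,128), on the left at +y, and the tin at (456,148).

Next I'll measure these positions.

```bash
cat >> h.py <<'E'
def cam(im):
    f=200/np.tan(np.radians(im['vertical_fov'])/2); return f,R.from_rotvec(im['attitude']).as_matrix(),np.array(im['xyz'])
def ray(im,u,v,z):
    f,Rm,c=cam(im); u=np.atleast_1d(u).astype(float);v=np.atleast_1d(v).astype(float)
    d=np.stack([(u-im['cx'])/f,-(v-im['cy'])/f,-np.ones_like(u)],-1)@Rm.T
    return c+d*((z-c[2])/d[:,2])[:,None]
def cloud(im):
    f,Rm,c=cam(im); v,u=np.mgrid[0:400,0:640]; D=im['depth']
    p=np.stack([(u-im['cx'])/f*D,-(v-im['cy'])/f*D,-D],-1); return p@Rm.T+c
def proj(im,P):
    f,Rm,c=cam(im); q=(np.atleast_2d(P)-c)@Rm; return np.stack([im['cx']-f*q[:,0]/q[:,2],im['cy']+f*q[:,1]/q[:,2]],-1)
def meas(im,spr,marks,r=30,zb=0):
    P=cloud(im); hsv=cv2.cvtColor(im['pixels'],cv2.COLOR_RGB2HSV); out=[]
    for (u,v) in spr:
        win=np.zeros((400,640),bool); win[v-r:v+r,u-r:u+r]=1
        m=win&(P[...,2]>zb+30)&(P[...,2]<zb+60); n,l,s,c=cv2.connectedComponentsWithStats(m.astype(np.uint8))
        k=1+np.argmax(s[1:,4]); vv,uu=np.nonzero(l==k); zt=np.median(P[l==k][:,2])
        (a,b),rad=cv2.minEnclosingCircle(np.stack([uu,vv],-1).astype(np.float32))
        T=ray(im,[a],[b],zb+44)[0]
        mm=win&(hsv[...,1]<110)&(hsv[...,2]>60); n,l,s,c=cv2.connectedComponentsWithStats(mm.astype(np.uint8))
        k=1+np.argmax(s[1:,4]); vv,uu=np.nonzero(l==k)
        (e,g),rd=cv2.minEnclosingCircle(np.stack([uu,vv],-1).astype(np.float32)); B=ray(im,[e],[g],zb+6)[0]
        f=cam(im)[0]; out.append((T,B)); print((u,v),'top',T.round(1),'zt',zt.round(1),'rad',round(rad,1),'disc',B.round(1),'dia',round(2*rd/f*(1103-zb),1))
    for (u,v) in marks:
        win=np.zeros((400,640),bool); win[v-16:v+16,u-16:u+16]=1
        mm=win&(hsv[...,2]<120); n,l,s,c=cv2.connectedComponentsWithStats(mm.astype(np.uint8))
        k=1+np.argmax(s[1:,4]); vv,uu=np.nonzero(l==k)
        print('mark',(u,v),ray(im,[uu.mean()],[vv.mean()],13)[0].round(1),s[k,4], np.median(P[l==k][:,2]).round(1))
    return out
E
python3 - <<'E'
from h import *
im=np.load('pics/top_0.npy',allow_pickle=True).item()
meas(im,[(283,232),(348,232),(410,232),(472,228)],[(262,134),(313,138),(363,142),(413,146)])
P=cloud(im)
for u,v in[(317,300),(440,200),(240,115),(217,235),(219,128),(456,148),(278,279),(223,278)]: print(u,v,P[v,u].round(1))
# side: drum tops by depth
s=np.load('pics/side_0.npy',allow_pickle=True).item(); Q=cloud(s)
for (u,v) in [(335,226),(366,198),(390,173),(409,150)]:
    w=np.zeros((400,640),bool); w[v-16:v+16,u-16:u+16]=1
    m=w&(Q[...,2]>39)&(Q[...,2]<60); vv,uu=np.nonzero(m); print('side',u,v,m.sum(),ray(s,[uu.mean()],[vv.mean()],44)[0].round(1),np.median(Q[m],0).round(1))
hs=cv2.cvtColor(s['pixels'],cv2.COLOR_RGB2HSV)
for (u,v) in [(262,210),(290,190),(316,171),(339,155)]:
    w=np.zeros((400,640),bool); w[v-9:v+9,u-12:u+12]=1
    m=w&(hs[...,2]<110); vv,uu=np.nonzero(m); print('smark',ray(s,[uu.mean()],[vv.mean()],13)[0].round(1),m.sum())
crop=im['pixels'][185:275,200:500,::-1]; cv2.imwrite('pics/crop0.png',cv2.resize(crop,(800,240),interpolation=cv2.INTER_CUBIC))
E
```

```text
(283, 232) top [434.5 136.1  44. ] zt 44.1 rad 8.0 disc [435.7 135.3   6. ] dia 59.0
(348, 232) top [434.8  -9.8  44. ] zt 44.1 rad 7.9 disc [435.9 -11.7   6. ] dia 92.1
(410, 232) top [ 438.9 -148.8   44. ] zt 43.7 rad 8.2 disc [ 440.6 -151.8    6. ] dia 108.6
(472, 228) top [ 448.7 -288.    44. ] zt 43.1 rad 8.7 disc [ 450.7 -290.6    6. ] dia 76.0
mark (262, 134) [655.7 186.7  13. ] 313 13.3
mark (313, 138) [649.2  72.2  13. ] 313 13.1
mark (363, 142) [642.9 -42.2  13. ] 316 12.6
mark (413, 146) [ 636.4 -156.9   13. ] 315 12.8
317 300 [283.8  55.2   1.5]
440 200 [ 5.143e+02 -2.219e+02 -4.000e-01]
240 115 [699.5 238.6  12.5]
217 235 [425.  280.6  19.1]
219 128 [658.3 277.   55.5]
456 148 [ 628.6 -249.3   32.7]
278 279 [331.8 141.1  39.6]
223 278 [332.5 258.9  48.2]
side 335 226 111 [433.8 135.6  44. ] [432.9 137.1  45.3]
side 366 198 90 [434.5 -11.4  44. ] [434.1 -11.   45.1]
side 390 173 75 [ 438.4 -150.8   44. ] [ 438.6 -150.6   44.8]
side 409 150 67 [ 448.5 -290.6   44. ] [ 448.6 -289.1   45.2]
smark [658.4 185.2  13. ] 53
smark [652.8  70.7  13. ] 45
smark [645.5 -44.9  13. ] 45
smark [ 637.9 -159.6   13. ] 63
```

View pics/crop0.png

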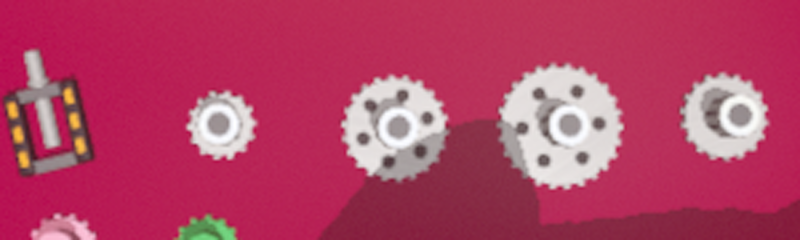

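Run:
```python
from h import *
o=ctrl.get_obs(); print(R.from_rotvec(o['orientation']).as_matrix().round(3))
im=np.load('pics/top_0.npy',allow_pickle=True).item(); P=cloud(im)
for b in [(100,90),(300,60),(520,80),(100,170),(260,80)]: pass
Z=P[...,2]
for n,(a,b,c,d) in dict(red=(185,0,330,92),box=(365,0,515,92)).items():
    print(n,np.percentile(Z[b:d,a:c],[50,95,99]).round(0)); w=P[b:d,a:c].reshape(-1,3); w=w[(w[:,2]>20)];print(w.min(0).round(0),np.percentile(w[:,0],1))
```

```text
[[-0.936 -0.     0.352]
 [-0.352  0.001 -0.936]
 [-0.    -1.    -0.001]]
red [ 9. 63. 69.]
[412.  47.  20.] 411.71817877318165
box [ 54. 144. 168.]
[ 412. -352.   20.] 767.5381353146721
```

Largest is (410,232), dia 108; then (348,232), 92; (472,228), 76; and (283,232), 59. The crop confirms all four are steel, matching the description. The end block is at +y, so the largest goes on mark1 and the smallest on mark4.

Moving above the largest, with the jaws turned along x.

>>> servo_tool(moves="0.027 0.054 0 0 0 8.7; 0.055 0.109 0 0 0 17.4; 0.082 0.163 0 0 0 26; 0.109 0.217 -0.02 0 0 34.7; 0.137 0.272 -0.04 0 0 43.4; 0.164 0.326 -0.06 0 0 52; 0.191 0.381 -0.08 0 0 60.7; 0.2185 0.435 -0.1 0 0 69.4", hand=0)

```text
t: 1.1
ee_pos: [435.8, -154.8, 143.6]
orientation: [-1.211, 1.205, -1.206]
ft_force: [1.2, -1.3, -1.1]
width: 88.0
```

>>> servo_tool(moves="0 0 -0.03; 0 0 -0.03")

```text
validation failed for argument at $.mo...
```

>>> servo_tool(moves="0 0 -0.03 0 0 0; 0 0 -0.06 0 0 0; 0 0 -0.085 0 0 0; 0 0 -0.1 0 0 0; 0 0 -0.111 0 0 0; 0 0 -0.111 0 0 0; 0 0 -0.111 0 0 0")

```text
t: 1.98
ee_pos: [435.6, -156.8, 33.7]
orientation: [-1.209, 1.208, -1.21]
ft_force: [1.2, -0.3, 0.2]
width: 87.8
```

Run:
```python
from h import *
print(ctrl.get_obs()['ee_pos'],ctrl.get_obs()['ft_force'])
im=grab('side','1'); cv2.imwrite('pics/s1.png',cv2.resize(im['pixels'][110:260,300:500,::-1],(800,600)))
```

```text
[ 435.60630044 -156.83084504   33.65096423] [ 1.22253283 -0.25410484  0.2469473 ]
```

View pics/s1.png

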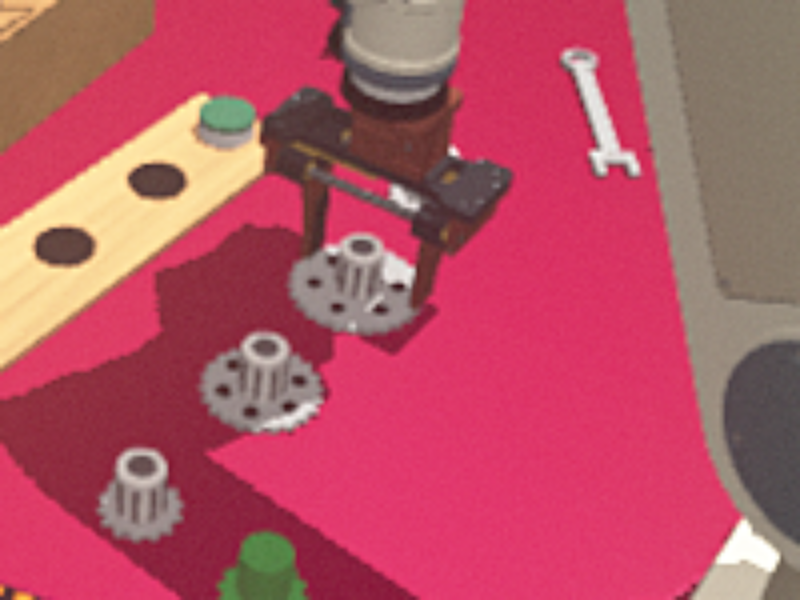

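The side view shows the fingers straddling the largest sprocket, whose drum is at about (362,255) in the enlarged crop. The measured pose is about 7 mm short in y, so I'll correct that and then grip.

>>> servo_tool(moves="0.003 0.007 -0.003 0 0 0; 0.003 0.007 -0.003 0 0 0")

```text
t: 2.28
ee_pos: [438.5, -149.2, 30.3]
orientation: [-1.209, 1.208, -1.209]
ft_force: [0.0, -1.3, 0.3]
width: 88.0
```

>>> servo_tool(moves="0 0 0 0 0 0; 0 0 0 0 0 0; 0 0 0 0 0 0; 0 0 0 0 0 0; 0 0 0 0 0 0; 0 0 0 0 0 0; 0 0 0 0 0 0; 0 0 0 0 0 0", hand=255)

```text
t: 3.28
ee_pos: [438.4, -149.7, 30.1]
orientation: [-1.209, 1.209, -1.209]
ft_force: [0.9, -0.6, -1.2]
width: 33.5
```

>>> servo_tool(moves="0 0 0.03 0 0 0; 0 0 0.06 0 0 0; 0 0 0.09 0 0 0; 0 0 0.09 0 0 0; 0 0 0.09 0 0 0")

```text
t: 3.9
ee_pos: [437.4, -149.3, 119.2]
orientation: [-1.21, 1.21, -1.208]
ft_force: [-1.1, 0.1, -3.6]
width: 33.4
```

Run:
```python
from h import *
print(ctrl.get_obs()['ee_pos'],ctrl.get_obs()['ft_force'])
im=grab('side','2'); cv2.imwrite('pics/s2.png',cv2.resize(im['pixels'][80:230,300:500,::-1],(800,600)))
```

```text
[ 437.39344342 -149.29098568  119.1759062 ] [-1.10718789  0.11943188 -3.62024387]
```

View pics/s2.png

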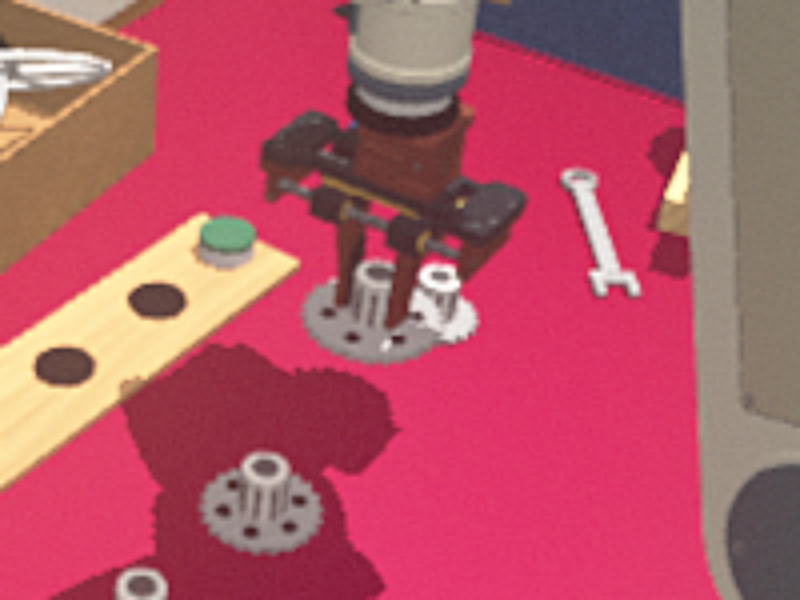

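The largest sprocket is lifted level (about 375,310 in the crop). Carrying it over mark1.

>>> servo_tool(moves="0.027 0.042 0 0 0 0; 0.055 0.084 0 0 0 0; 0.082 0.126 0 0 0 0; 0.11 0.168 0 0 0 0; 0.137 0.21 0 0 0 0; 0.165 0.252 0 0 0 0; 0.192 0.294 0 0 0 0; 0.2195 0.3355 0 0 0 0")

```text
t: 4.95
ee_pos: [657.2, 187.1, 117.5]
orientation: [-1.213, 1.211, -1.208]
ft_force: [-0.3, -0.2, -2.8]
width: 33.5
```

>>> servo_tool(moves="0 0 -0.03 0 0 0; 0 0 -0.045 0 0 0; 0 0 -0.055 0 0 0; 0 0 -0.055 0 0 0")

```text
t: 5.45
ee_pos: [656.9, 185.1, 64.0]
orientation: [-1.211, 1.211, -1.209]
ft_force: [0.3, -0.7, -3.5]
width: 33.7
```

Run:
```python
from h import *
print(ctrl.get_obs()['ee_pos'],ctrl.get_obs()['ft_force'])
im=grab('side','3'); cv2.imwrite('pics/s3.png',cv2.resize(im['pixels'][120:270,180:380,::-1],(800,600)))
im=grab('top','3'); cv2.imwrite('pics/t3.png',cv2.resize(im['pixels'][80:200,180:340,::-1],(800,600)))
```

```text
[656.93248913 185.08664333  64.02726516] [ 0.2521448  -0.72968255 -3.45962208]
```

View pics/s3.png

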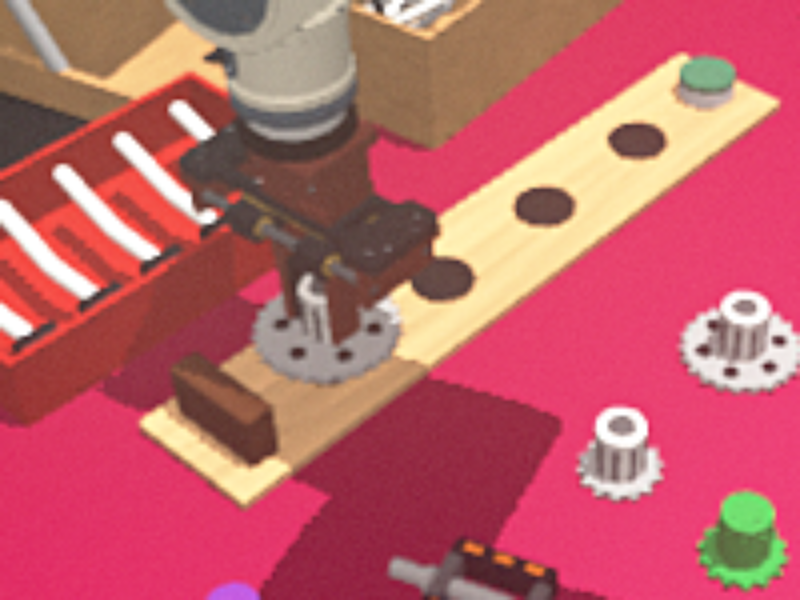

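View pics/t3.png

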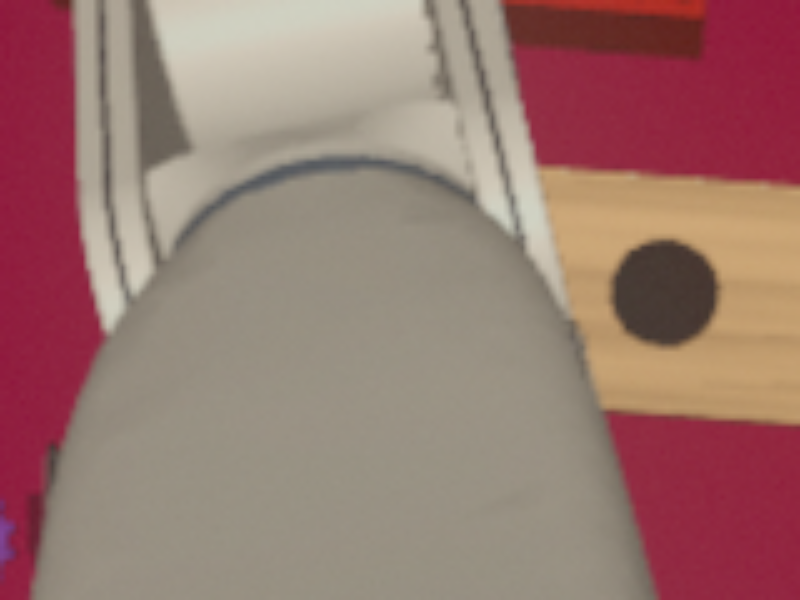

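The side view shows the sprocket held over mark1, between the end block (225,410 in the crop) and mark2 (443,278). The arm hides mark1 from above. Lowering it.

>>> servo_tool(moves="0 0.001 -0.01 0 0 0; 0 0.001 -0.017 0 0 0; 0 0.001 -0.02 0 0 0; 0 0.001 -0.021 0 0 0; 0 0.001 -0.021 0 0 0")

```text
t: 6.18
ee_pos: [657.8, 186.9, 44.2]
orientation: [-1.209, 1.209, -1.209]
ft_force: [0.5, -0.5, -3.6]
width: 33.7
```

>>> servo_tool(moves="0 0 -0.001 0 0 0; 0 0 -0.0015 0 0 0")

```text
t: 6.42
ee_pos: [657.9, 187.0, 43.2]
orientation: [-1.209, 1.209, -1.209]
ft_force: [-1.0, -0.6, 3.5]
width: 33.4
```

>>> servo_tool(moves="0 0 0 0 0 0; 0 0 0 0 0 0; 0 0 0 0 0 0; 0 0 0 0 0 0; 0 0 0 0 0 0", hand=60)

```text
t: 7.05
ee_pos: [657.7, 186.9, 42.6]
orientation: [-1.209, 1.209, -1.209]
ft_force: [-0.3, 0.3, 0.8]
width: 67.2
```

>>> servo_tool(moves="0 0 0.03 0 0 0; 0 0 0.06 0 0 0; 0 0 0.09 0 0 0; 0 0 0.09 0 0 0")

```text
t: 7.55
ee_pos: [659.4, 187.3, 135.3]
orientation: [-1.205, 1.206, -1.21]
ft_force: [-0.2, -0.2, -0.4]
width: 67.2
```

Released over the mark. Next is the second largest, at (434.6,-10.6).

>>> servo_tool(moves="-0.032 -0.028 0 0 0 0; -0.064 -0.056 0 0 0 0; -0.096 -0.085 0 0 0 0; -0.127 -0.113 0 0 0 0; -0.159 -0.141 0 0 0 0; -0.191 -0.17 0 0 0 0; -0.223 -0.198 0 0 0 0; -0.223 -0.198 0 0 0 0")

```text
t: 8.55
ee_pos: [431.6, -12.1, 131.6]
orientation: [-1.211, 1.214, -1.209]
ft_force: [-0.6, -0.2, 0.0]
width: 67.2
```

>>> servo_tool(moves="0 0 0 0 0 0")

```text
t: 8.68
ee_pos: [435.3, -11.0, 132.4]
orientation: [-1.209, 1.209, -1.209]
ft_force: [-0.6, -0.5, -0.1]
width: 67.2
```

Run:
```python
from h import *
o=ctrl.get_obs();print(o['ee_pos'],R.from_rotvec(o['orientation']).as_matrix().round(3))
im=grab('top','4'); cv2.imwrite('pics/t4.png',cv2.resize(im['pixels'][80:260,180:420,::-1],(800,600)))
im=grab('side','4'); cv2.imwrite('pics/s4.png',cv2.resize(im['pixels'][120:270,180:380,::-1],(800,600)))
```

```text
[435.28772135 -11.00630721 132.3549096 ] [[-0.  0.  1.]
 [-1.  0. -0.]
 [-0. -1.  0.]]
```

View pics/t4.png

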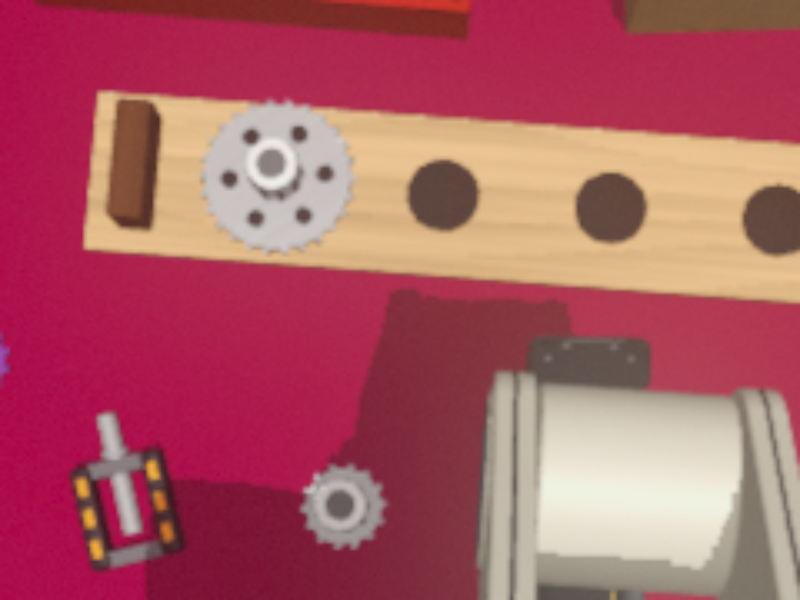

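View pics/s4.png

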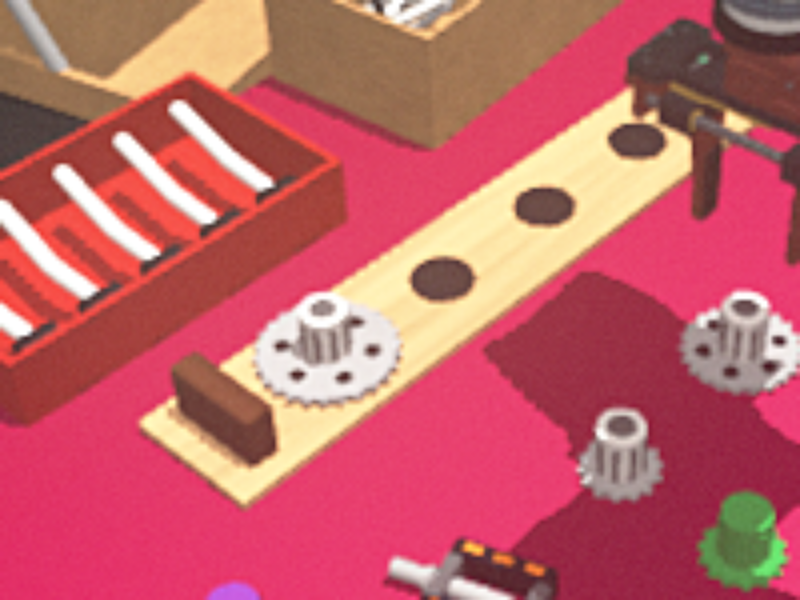

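```bash
cat >> h.py <<'E'
def sidetop(s,pts,zb):
    Q=cloud(s)
    for (u,v) in pts:
        w=np.zeros((400,640),bool); w[v-16:v+16,u-16:u+16]=1
        m=w&(Q[...,2]>zb+39)&(Q[...,2]<zb+60); vv,uu=np.nonzero(m); print('side',u,v,m.sum(),ray(s,[uu.mean()],[vv.mean()],zb+44)[0].round(1),np.median(Q[m],0).round(1))
E
python3 - <<'E'
from h import *
im=np.load('pics/top_4.npy',allow_pickle=True).item(); s=np.load('pics/side_4.npy',allow_pickle=True).item()
meas(im,[(263,132)],[(313,138),(363,142)],zb=13); sidetop(s,[(261,197)],13)
E
```

```text
(263, 132) top [655.5 185.5  57. ] zt 57.6 rad 8.4 disc [652.7 185.4  19. ] dia 172.7
mark (313, 138) [649.2  72.2  13. ] 326 13.0
mark (363, 142) [642.7 -42.2  13. ] 323 13.0
side 261 197 95 [656.  184.7  57. ] [655.  184.8  58. ]
```

The largest sits upright on mark1, about 1 mm off. Its drum is at about (271,163) in the top crop. Picking the second largest.

>>> servo_tool(moves="0 0 -0.04 0 0 0; 0 0 -0.07 0 0 0; 0 0 -0.09 0 0 0; 0 0 -0.102 0 0 0; 0 0 -0.102 0 0 0; 0 0 -0.102 0 0 0; 0 0 -0.102 0 0 0")

```text
t: 9.65
ee_pos: [435.3, -11.1, 31.3]
orientation: [-1.208, 1.208, -1.21]
ft_force: [-0.6, -0.4, -0.5]
width: 67.3
```

>>> servo_tool(moves="0 0 0 0 0 0; 0 0 0 0 0 0; 0 0 0 0 0 0; 0 0 0 0 0 0; 0 0 0 0 0 0; 0 0 0 0 0 0; 0 0 0 0 0 0", hand=255)

```text
t: 10.52
ee_pos: [434.7, -11.1, 30.7]
orientation: [-1.209, 1.209, -1.209]
ft_force: [-0.9, -0.8, 2.1]
width: 33.4
```

>>> servo_tool(moves="0 0 0.03 0 0 0; 0 0 0.06 0 0 0; 0 0 0.09 0 0 0; 0 0 0.09 0 0 0; 0 0 0.09 0 0 0; 0 0 0.09 0 0 0")

```text
t: 11.28
ee_pos: [433.8, -11.0, 119.5]
orientation: [-1.211, 1.211, -1.208]
ft_force: [0.3, 0.9, -2.6]
width: 33.5
```

>>> servo_tool(moves="0.036 0.014 0 0 0 0; 0.072 0.028 0 0 0 0; 0.108 0.042 0 0 0 0; 0.144 0.056 0 0 0 0; 0.18 0.07 0 0 0 0; 0.217 0.084 0 0 0 0; 0.217 0.084 0 0 0 0")

```text
t: 12.15
ee_pos: [653.4, 73.8, 119.0]
orientation: [-1.21, 1.208, -1.208]
ft_force: [-0.1, 0.7, -1.9]
width: 33.8
```

>>> servo_tool(moves="0 0 -0.03 0 0 0; 0 0 -0.05 0 0 0; 0 0 -0.065 0 0 0; 0 0 -0.07 0 0 0; 0 0 -0.072 0 0 0; 0 0 -0.072 0 0 0; 0 0 -0.072 0 0 0")

```text
t: 13.02
ee_pos: [652.1, 73.0, 49.4]
orientation: [-1.208, 1.208, -1.209]
ft_force: [-0.1, 0.9, -2.1]
width: 33.8
```

>>> servo_tool(moves="-0.0005 0 -0.003 0 0 0; -0.0005 0 -0.005 0 0 0; -0.0005 0 -0.006 0 0 0; -0.0005 0 -0.006 0 0 0")

```text
t: 13.52
ee_pos: [651.2, 72.9, 43.7]
orientation: [-1.209, 1.209, -1.209]
ft_force: [-3.7, -1.0, 8.5]
width: 33.8
```

Contact felt (8.5 N), so I'll release and lift, then go above the third sprocket at (448.6,-289.5).

>>> servo_tool(moves="0 0 0 0 0 0; 0 0 0 0 0 0; 0 0 0 0 0 0; 0 0 0 0 0 0; 0 0 0 0 0 0", hand=60)

```text
t: 14.15
ee_pos: [651.2, 72.9, 42.5]
orientation: [-1.209, 1.209, -1.209]
ft_force: [1.0, -0.7, 0.3]
width: 67.3
```

>>> servo_tool(moves="0 0 0.03 0 0 0; 0 0 0.06 0 0 0; 0 0 0.09 0 0 0; 0 0 0.09 0 0 0; 0 0 0.09 0 0 0")

```text
t: 14.78
ee_pos: [650.6, 72.9, 131.8]
orientation: [-1.21, 1.21, -1.209]
ft_force: [-0.3, 0.0, -0.7]
width: 67.2
```

>>> servo_tool(moves="-0.029 -0.052 0 0 0 0; -0.058 -0.104 0 0 0 0; -0.087 -0.155 0 0 0 0; -0.116 -0.207 0 0 0 0; -0.145 -0.259 0 0 0 0; -0.174 -0.31 0 0 0 0; -0.2025 -0.3625 0 0 0 0; -0.2025 -0.3625 0 0 0 0")

```text
t: 15.78
ee_pos: [446.2, -292.1, 131.3]
orientation: [-1.207, 1.215, -1.211]
ft_force: [0.7, 0.3, 0.1]
width: 67.1
```

>>> servo_tool(moves="0 0 0 0 0 0; 0 0 0 0 0 0")

```text
t: 16.02
ee_pos: [449.1, -288.2, 132.1]
orientation: [-1.21, 1.209, -1.207]
ft_force: [0.1, -0.1, 0.4]
width: 67.6
```

Run:
```python
from h import *
print(ctrl.get_obs()['ee_pos'])
im=grab('top','5'); cv2.imwrite('pics/t5.png',cv2.resize(im['pixels'][80:260,180:420,::-1],(800,600)))
s=grab('side','5')
meas(im,[(263,132),(313,136)],[(363,142),(413,146)],r=20,zb=13); sidetop(s,[(261,197),(288,176)],13)
```

```text
[ 449.1095051  -288.21728477  132.08655537]
(263, 132) top [655.6 185.4  57. ] zt 57.0 rad 8.3 disc [660.8 185.6  19. ] dia 123.2
(313, 136) top [648.9  73.1  57. ] zt 57.2 rad 8.2 disc [653.8  72.2  19. ] dia 123.2
mark (363, 142) [642.8 -42.4  13. ] 311 12.6
mark (413, 146) [ 636.4 -156.9   13. ] 314 12.7
side 261 197 97 [656.2 185.2  57. ] [655.8 185.9  58.4]
side 288 176 86 [649.   72.9  57. ] [648.1  73.6  57.8]
```

View pics/t5.png

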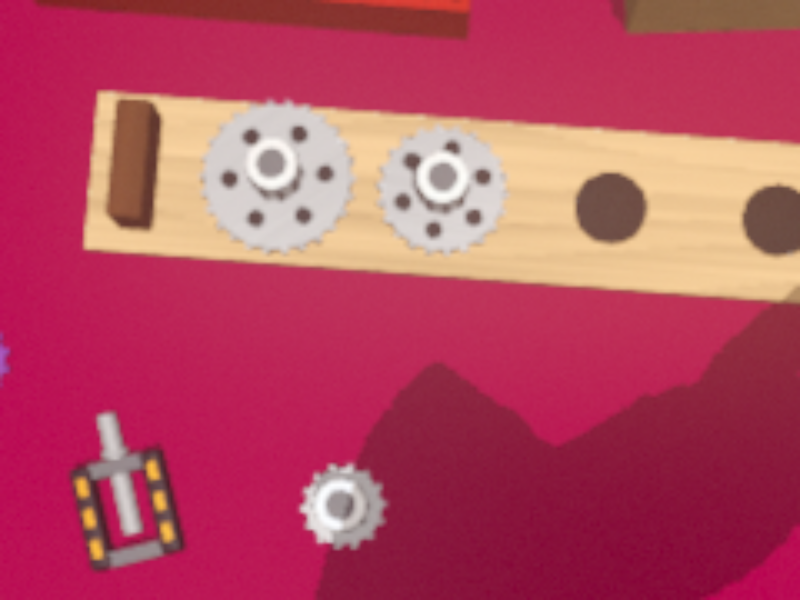

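The first two are on marks 1 and 2, within about 1.3 mm. Picking the third.

>>> servo_tool(moves="0 -0.001 -0.04 0 0 0; 0 -0.001 -0.07 0 0 0; 0 -0.001 -0.09 0 0 0; 0 -0.001 -0.101 0 0 0; 0 -0.001 -0.101 0 0 0; 0 -0.001 -0.101 0 0 0; 0 -0.001 -0.101 0 0 0")

```text
t: 17.0
ee_pos: [449.2, -290.9, 32.5]
orientation: [-1.209, 1.208, -1.21]
ft_force: [0.5, -0.8, 0.4]
width: 67.3
```

>>> servo_tool(moves="0 0 0 0 0 0; 0 0 0 0 0 0; 0 0 0 0 0 0; 0 0 0 0 0 0; 0 0 0 0 0 0; 0 0 0 0 0 0; 0 0 0 0 0 0", hand=255)

```text
t: 17.88
ee_pos: [448.8, -290.7, 31.7]
orientation: [-1.209, 1.209, -1.209]
ft_force: [1.4, -0.6, 1.0]
width: 33.8
```

>>> servo_tool(moves="0 0 0.03 0 0 0; 0 0 0.06 0 0 0; 0 0 0.09 0 0 0; 0 0 0.09 0 0 0; 0 0 0.09 0 0 0; 0 0 0.09 0 0 0")

```text
t: 18.62
ee_pos: [447.9, -290.0, 120.2]
orientation: [-1.21, 1.211, -1.207]
ft_force: [-0.4, -0.5, -1.6]
width: 33.7
```

>>> servo_tool(moves="0.028 0.035 0 0 0 0; 0.056 0.07 0 0 0 0; 0.084 0.106 0 0 0 0; 0.112 0.142 0 0 0 0; 0.14 0.177 0 0 0 0; 0.168 0.212 0 0 0 0; 0.196 0.2475 0 0 0 0; 0.196 0.2475 0 0 0 0")

```text
t: 19.62
ee_pos: [645.8, -40.6, 120.3]
orientation: [-1.211, 1.207, -1.206]
ft_force: [-0.3, 0.6, -2.1]
width: 33.6
```

>>> servo_tool(moves="0 0 -0.03 0 0 0; 0 0 -0.05 0 0 0; 0 0 -0.065 0 0 0; 0 0 -0.07 0 0 0; 0 0 -0.072 0 0 0; 0 0 -0.072 0 0 0; 0 0 -0.072 0 0 0")

```text
t: 20.5
ee_pos: [645.2, -43.1, 50.4]
orientation: [-1.209, 1.208, -1.21]
ft_force: [1.3, -0.6, -1.7]
width: 33.7
```

Contact is expected at about z = 44.5.

>>> servo_tool(moves="0 0 -0.003 0 0 0; 0 0 -0.005 0 0 0; 0 0 -0.006 0 0 0; 0 0 -0.006 0 0 0")

```text
t: 21.0
ee_pos: [644.7, -43.1, 44.7]
orientation: [-1.209, 1.209, -1.209]
ft_force: [-3.9, 0.1, 8.4]
width: 33.7
```

>>> servo_tool(moves="0 0 0 0 0 0; 0 0 0 0 0 0; 0 0 0 0 0 0; 0 0 0 0 0 0; 0 0 0 0 0 0", hand=60)

```text
t: 21.62
ee_pos: [644.7, -43.1, 43.5]
orientation: [-1.209, 1.209, -1.209]
ft_force: [0.6, 0.1, -0.5]
width: 67.0
```

>>> servo_tool(moves="0 0 0.03 0 0 0; 0 0 0.06 0 0 0; 0 0 0.09 0 0 0; 0 0 0.09 0 0 0; 0 0 0.09 0 0 0")

```text
t: 22.25
ee_pos: [644.2, -43.1, 132.8]
orientation: [-1.21, 1.21, -1.208]
ft_force: [1.2, 0.3, 0.7]
width: 67.4
```

>>> servo_tool(moves="-0.03 0.026 0 0 0 0; -0.06 0.051 0 0 0 0; -0.09 0.077 0 0 0 0; -0.12 0.102 0 0 0 0; -0.15 0.128 0 0 0 0; -0.18 0.153 0 0 0 0; -0.2105 0.1785 0 0 0 0; -0.2105 0.1785 0 0 0 0")

```text
t: 23.25
ee_pos: [431.2, 136.0, 132.4]
orientation: [-1.214, 1.209, -1.206]
ft_force: [0.7, -0.0, 0.6]
width: 67.1
```

>>> servo_tool(moves="0 0 0 0 0 0; 0 0 0 0 0 0")

```text
t: 23.5
ee_pos: [435.0, 135.0, 133.4]
orientation: [-1.209, 1.21, -1.21]
ft_force: [0.1, -0.2, 0.2]
width: 67.2
```

Run:
```python
from h import *
print(ctrl.get_obs()['ee_pos'])
im=grab('top','6'); cv2.imwrite('pics/t6.png',cv2.resize(im['pixels'][80:300,180:500,::-1],(800,550)))
s=grab('side','6'); cv2.imwrite('pics/s6.png',cv2.resize(s['pixels'][120:300,210:450,::-1],(800,600)))
try: meas(im,[(363,140)],[(413,146)],r=20,zb=13)
except Exception as e: print(e)
sidetop(s,[(314,157)],13);sidetop(s,[(335,226)],0)
```

```text
[434.98102138 134.96891258 133.35878845]
(363, 140) top [642.6 -41.3  57. ] zt 56.7 rad 8.2 disc [646.8 -41.2  19. ] dia 123.2
mark (413, 146) [ 636.3 -157.1   13. ] 327 12.8
side 314 157 0 [nan nan nan] [nan nan nan]
side 335 226 110 [433.9 135.3  44. ] [433.8 136.6  45.3]h.py:39: RuntimeWarning: Mean of empty slice.
  m=w&(Q[...,2]>zb+39)&(Q[...,2]<zb+60); vv,uu=np.nonzero(m); print('side',u,v,m.sum(),ray(s,[uu.mean()],[vv.mean()],zb+44)[0].round(1),np.median(Q[m],0).round(1))
  ret = ret.dtype.type(ret / rcount)
  return _methods._mean(a, axis=axis, dtype=dtype,
  ret = um.true_divide(
```

View pics/t6.png

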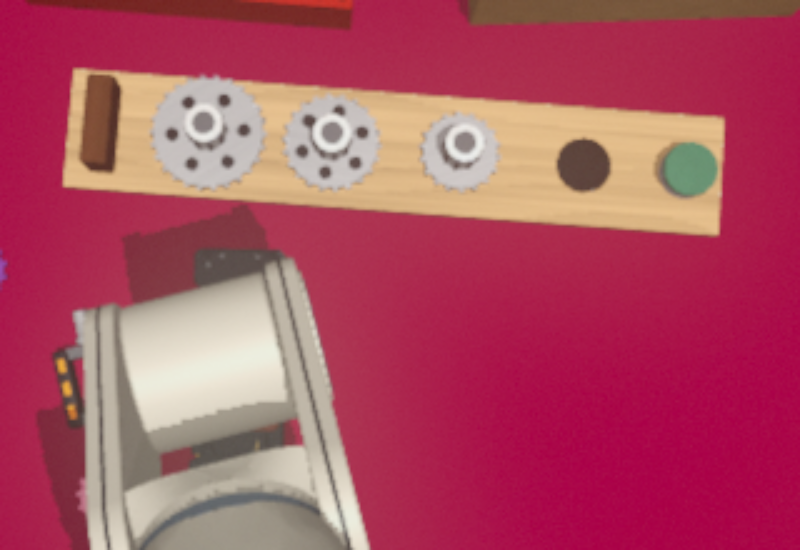

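View pics/s6.png

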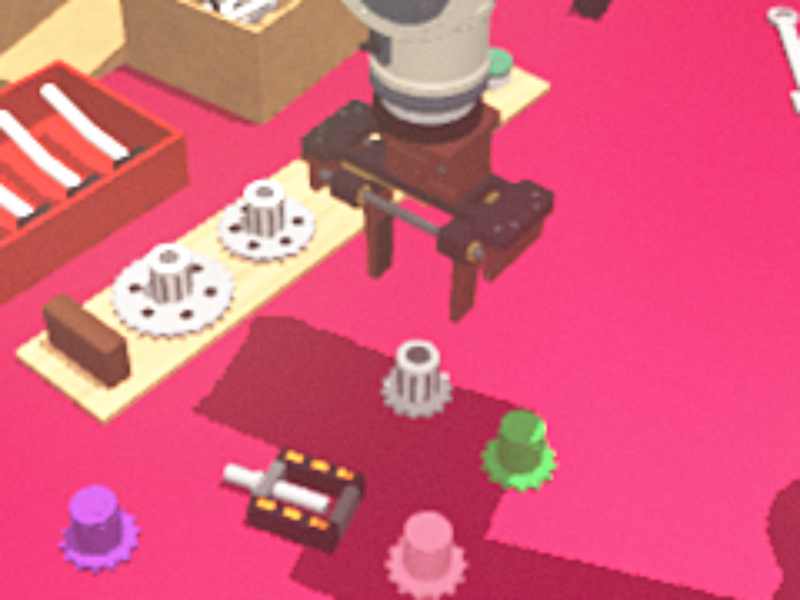

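Three are now on their marks; the third is about 1 mm off mark3, at about (463,143) in the top crop. The gripper is above the smallest steel sprocket at (418,375) in the side crop, and the green one at (522,445) is clear of the fingers.

>>> servo_tool(moves="0 0.0005 -0.04 0 0 0; 0 0.0005 -0.07 0 0 0; 0 0.0005 -0.09 0 0 0; 0 0.0005 -0.102 0 0 0; 0 0.0005 -0.102 0 0 0; 0 0.0005 -0.102 0 0 0; 0 0.0005 -0.102 0 0 0")

```text
t: 24.48
ee_pos: [434.8, 136.0, 32.4]
orientation: [-1.208, 1.208, -1.209]
ft_force: [-0.3, 0.8, -0.6]
width: 67.2
```

>>> servo_tool(moves="0 0 0 0 0 0; 0 0 0 0 0 0; 0 0 0 0 0 0; 0 0 0 0 0 0; 0 0 0 0 0 0; 0 0 0 0 0 0; 0 0 0 0 0 0", hand=255)

```text
t: 25.35
ee_pos: [434.3, 135.9, 31.7]
orientation: [-1.209, 1.209, -1.209]
ft_force: [0.2, -0.5, 2.7]
width: 33.7
```

>>> servo_tool(moves="0 0 0.03 0 0 0; 0 0 0.06 0 0 0; 0 0 0.09 0 0 0; 0 0 0.09 0 0 0; 0 0 0.09 0 0 0; 0 0 0.09 0 0 0")

```text
t: 26.1
ee_pos: [433.3, 135.7, 120.5]
orientation: [-1.211, 1.21, -1.208]
ft_force: [0.1, -0.1, -1.7]
width: 33.3
```

>>> servo_tool(moves="0.029 -0.042 0 0 0 0; 0.058 -0.084 0 0 0 0; 0.087 -0.125 0 0 0 0; 0.116 -0.167 0 0 0 0; 0.145 -0.209 0 0 0 0; 0.175 -0.251 0 0 0 0; 0.204 -0.293 0 0 0 0; 0.204 -0.293 0 0 0 0")

```text
t: 27.1
ee_pos: [639.5, -160.0, 120.1]
orientation: [-1.208, 1.211, -1.212]
ft_force: [0.1, 1.1, -2.1]
width: 33.5
```

>>> servo_tool(moves="0 0 -0.03 0 0 0; 0 0 -0.05 0 0 0; 0 0 -0.065 0 0 0; 0 0 -0.07 0 0 0; 0 0 -0.072 0 0 0; 0 0 -0.072 0 0 0; 0 0 -0.072 0 0 0")

```text
t: 27.98
ee_pos: [638.7, -157.2, 50.4]
orientation: [-1.209, 1.208, -1.21]
ft_force: [0.1, -0.2, -1.7]
width: 33.6
```

>>> servo_tool(moves="0 0 -0.003 0 0 0; 0 0 -0.005 0 0 0; 0 0 -0.006 0 0 0; 0 0 -0.006 0 0 0")

```text
t: 28.48
ee_pos: [638.3, -157.1, 44.7]
orientation: [-1.209, 1.209, -1.209]
ft_force: [-3.6, 1.3, 8.4]
width: 33.7
```

>>> servo_tool(moves="0 0 0 0 0 0; 0 0 0 0 0 0; 0 0 0 0 0 0; 0 0 0 0 0 0; 0 0 0 0 0 0", hand=60)

```text
t: 29.1
ee_pos: [638.2, -157.1, 43.5]
orientation: [-1.209, 1.209, -1.209]
ft_force: [-0.0, 1.0, -1.0]
width: 66.9
```

>>> servo_tool(moves="0 0 0.03 0 0 0; 0 0 0.06 0 0 0; 0 0 0.09 0 0 0; 0 0 0.12 0 0 0; 0 0 0.12 0 0 0")

```text
t: 29.72
ee_pos: [639.8, -157.5, 166.2]
orientation: [-1.207, 1.205, -1.212]
ft_force: [-0.4, 0.1, 0.7]
width: 67.0
```

>>> servo_tool(moves="-0.03 -0.04 0 0 0 0; -0.06 -0.08 0 0 0 0; -0.1 -0.12 0 0 0 0; -0.13 -0.16 0 0 0 0; -0.16 -0.2 0 0 0 0; -0.2 -0.24 0 0 0 0; -0.2 -0.24 0 0 0 0; -0.2 -0.24 0 0 0 0")

```text
t: 30.72
ee_pos: [438.0, -396.6, 162.7]
orientation: [-1.209, 1.211, -1.208]
ft_force: [-0.3, -0.3, 0.4]
width: 67.2
```

Run:
```python
from h import *
im=grab('top','7'); cv2.imwrite('pics/t7.png',cv2.resize(im['pixels'][80:300,180:500,::-1],(800,550)))
s=grab('side','7'); cv2.imwrite('pics/s7.png',cv2.resize(s['pixels'][120:300,210:450,::-1],(800,600)))
meas(im,[(263,132),(313,136),(363,140),(413,144)],[],r=20,zb=13)
sidetop(s,[(261,197),(288,176),(315,157),(338,142)],13)
```

```text
(263, 132) top [655.4 184.9  57. ] zt 56.8 rad 8.5 disc [660.8 185.6  19. ] dia 123.2
(313, 136) top [648.9  73.1  57. ] zt 56.5 rad 8.2 disc [653.8  72.2  19. ] dia 123.2
(363, 140) top [642.8 -42.   57. ] zt 56.8 rad 8.1 disc [646.8 -41.2  19. ] dia 123.2
(413, 144) top [ 635.6 -154.    57. ] zt 56.5 rad 8.8 disc [ 639.8 -154.7   19. ] dia 123.2
side 261 197 100 [655.8 185.9  57. ] [654.2 186.8  58.1]
side 288 176 85 [649.   72.5  57. ] [648.1  72.9  58. ]
side 315 157 73 [642.6 -44.   57. ] [641.2 -43.3  58. ]
side 338 142 68 [ 635.9 -156.7   57. ] [ 634.7 -155.4   58.2]
```

View pics/t7.png

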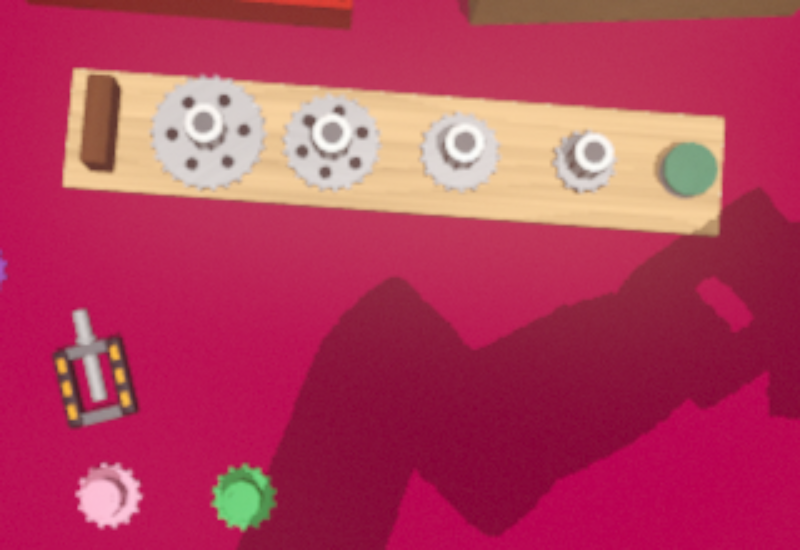

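View pics/s7.png

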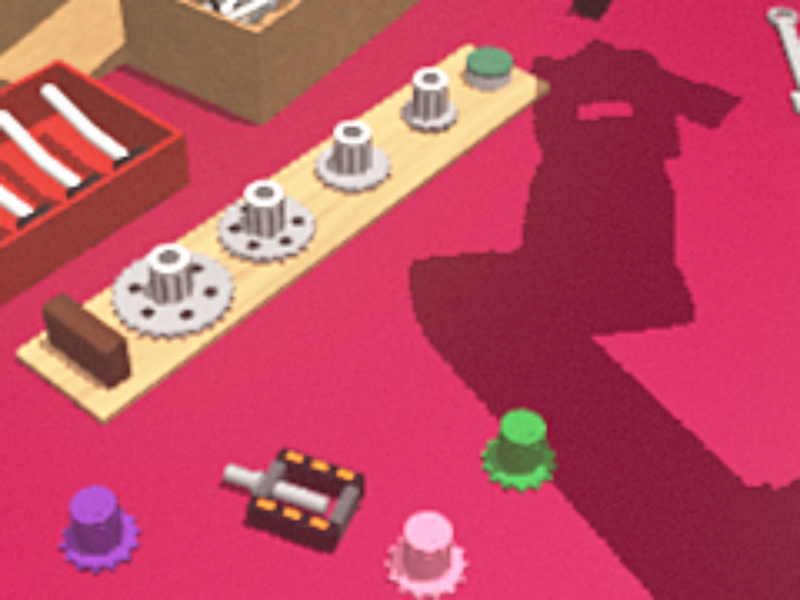

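Run:
```python
from h import *
im=np.load('pics/top_7.npy',allow_pickle=True).item(); im0=np.load('pics/top_0.npy',allow_pickle=True).item()
hsv=cv2.cvtColor(im['pixels'],cv2.COLOR_RGB2HSV)
M=[(655.7,186.7),(649.2,72.2),(642.85,-42.3),(636.4,-157)]
for (u,v),m in zip([(263,132),(313,136),(363,140),(415,143)],M):
    w=np.zeros((400,640),bool); w[v-26:v+26,u-25:u+25]=1
    a=w&(hsv[...,2]>232)&(hsv[...,1]<30); vv,uu=np.nonzero(a)
    (x,y),r=cv2.minEnclosingCircle(np.stack([uu,vv],-1).astype(np.float32))
    b=w&(hsv[...,1]<60); n,l,st,c=cv2.connectedComponentsWithStats(b.astype(np.uint8)); k=1+np.argmax(st[1:,4]); v2,u2=np.nonzero(l==k)
    (x2,y2),r2=cv2.minEnclosingCircle(np.stack([u2,v2],-1).astype(np.float32))
    print(m,'ring',ray(im,[x],[y],57)[0][:2].round(1),round(r,1),len(uu),'disc',ray(im,[x2],[y2],17)[0][:2].round(1),round(r2,1), 'ctr',ray(im,[u2.mean()],[v2.mean()],18)[0][:2].round(1))
cv2.imwrite('pics/t7b.png',cv2.resize(im['pixels'][120:170,385:450,::-1],(780,600),interpolation=cv2.INTER_NEAREST))
```

```text
(655.7, 186.7) ring [658.7 185.3] 7.2 87 disc [658.2 184.9] 23.4 ctr [658.1 184.9]
(649.2, 72.2) ring [652.   71.6] 7.3 93 disc [651.4  72.6] 19.8 ctr [651.3  72.6]
(642.85, -42.3) ring [645.7 -44.6] 7.4 97 disc [645.  -43.7] 16.3 ctr [645.  -43.9]
(636.4, -157) ring [ 639.3 -158.2] 7.4 89 disc [ 638.8 -157.5] 12.7 ctr [ 639.  -157.8]
```

View pics/t7b.png

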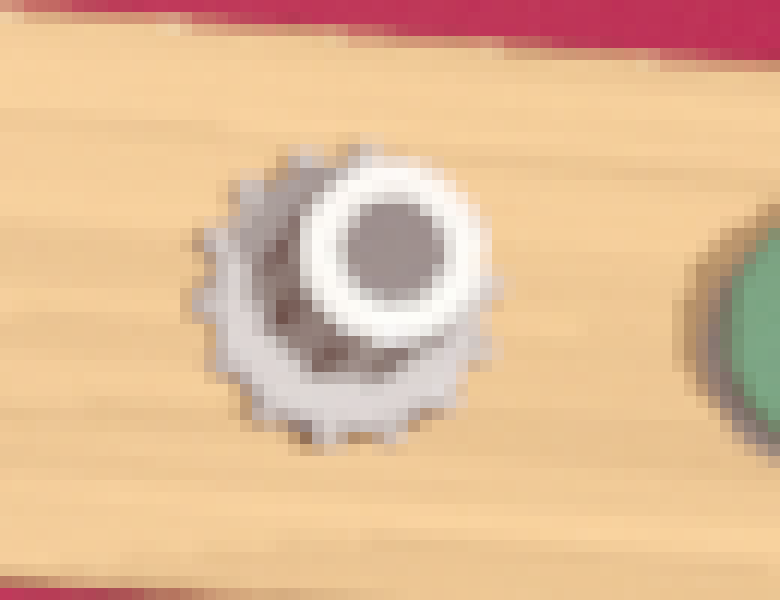

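Run:
```python
from h import *
s=np.load('pics/side_7.npy',allow_pickle=True).item(); s0=np.load('pics/side_0.npy',allow_pickle=True).item()
h7=cv2.cvtColor(s['pixels'],cv2.COLOR_RGB2HSV); h0=cv2.cvtColor(s0['pixels'],cv2.COLOR_RGB2HSV)
M=[(655.7,186.7),(649.2,72.2),(642.85,-42.3),(636.4,-157)]
for m in M:
    u,v=proj(s,[m[0],m[1],13])[0].round().astype(int)
    w=np.zeros((400,640),bool); w[v-10:v+11,u-14:u+15]=1
    a=(w&(h0[...,2]<140)).astype(np.uint8); n,l,st,c=cv2.connectedComponentsWithStats(a); k=1+np.argmax(st[1:,4]); vv,uu=np.nonzero(l==k)
    print('mark',m,ray(s0,[uu.mean()],[vv.mean()],13)[0][:2].round(1),len(uu))
    w[:]=0; w[v-30:v+20,u-24:u+25]=1
    b=(w&(h7[...,1]<60)).astype(np.uint8); n,l,st,c=cv2.connectedComponentsWithStats(b); k=1+np.argmax(st[1:,4]); v2,u2=np.nonzero(l==k)
    # disc: bottom edge + left/right extremes -> rectified plane z=16
    p=ray(s,u2,v2,17)[:,:2]; 
    low=v2>=v-3
    cnt=cv2.findContours((l==k).astype(np.uint8),cv2.RETR_EXTERNAL,cv2.CHAIN_APPROX_NONE)[0][0][:,0]
    cnt=cnt[cnt[:,1]>=v-2]; q=ray(s,cnt[:,0],cnt[:,1],17)[:,:2]
    A=np.c_[2*q,np.ones(len(q))]; sol=np.linalg.lstsq(A,(q**2).sum(1),rcond=None)[0]
    print('  disc',sol[:2].round(1),'r',np.sqrt(sol[2]+sol[:2]@sol[:2]).round(1))
cv2.imwrite('pics/s7b.png',cv2.resize(s['pixels'][125:235,225:385,::-1],(800,550),interpolation=cv2.INTER_NEAREST))
```

```text
mark (655.7, 186.7) [657.  185.2] 149
  disc [660.1 182.8] r 50.3
mark (649.2, 72.2) [650.2  70.7] 124
  disc [653.1  70.6] r 41.4
mark (642.85, -42.3) [644.4 -44.7] 107
  disc [646.3 -45.4] r 32.9
mark (636.4, -157) [ 638.1 -160.2] 92
  disc [ 639.1 -159.2] r 25.2
```

Comparing colour with colour, both views agree that all four sit about 2 to 3 mm beyond their marks in x. Mark1's sprocket is also about 2 mm off in y. My earlier depth check hid this, because depth and colour don't quite line up. There's plenty of time, so I'll regrip each one and nudge it, starting with mark4.

>>> servo_tool(moves="0.03 0.04 0 0 0 0; 0.06 0.08 0 0 0 0; 0.1 0.12 0 0 0 0; 0.13 0.16 0 0 0 0; 0.16 0.2 0 0 0 0; 0.2 0.24 0 0 0 0; 0.2 0.24 0 0 0 0; 0.2 0.24 0 0 0 0")

```text
t: 31.82
ee_pos: [638.0, -155.8, 163.1]
orientation: [-1.211, 1.208, -1.207]
ft_force: [-0.5, 0.5, 0.5]
width: 67.2
```

>>> servo_tool(moves="0 0 -0.04 0 0 0; 0 0 -0.08 0 0 0; 0 0 -0.1 0 0 0; 0 0 -0.115 0 0 0; 0 0 -0.119 0 0 0; 0 0 -0.119 0 0 0; 0 0 -0.119 0 0 0; 0 0 -0.119 0 0 0")

```text
t: 32.83
ee_pos: [638.7, -157.2, 45.5]
orientation: [-1.209, 1.208, -1.21]
ft_force: [0.4, 0.8, -0.4]
width: 67.4
```

>>> servo_tool(moves="0 0 0 0 0 0; 0 0 0 0 0 0; 0 0 0 0 0 0; 0 0 0 0 0 0; 0 0 0 0 0 0; 0 0 0 0 0 0", hand=255)

```text
t: 33.58
ee_pos: [638.2, -157.1, 44.6]
orientation: [-1.209, 1.209, -1.209]
ft_force: [0.1, 0.4, -0.3]
width: 33.4
```

>>> servo_tool(moves="0 0 0.006 0 0 0; 0 0 0.006 0 0 0; -0.002 0 0.006 0 0 0; -0.002 0 0.006 0 0 0; -0.002 0 0.002 0 0 0; -0.002 0 -0.0005 0 0 0; -0.002 0 -0.0005 0 0 0; -0.002 0 -0.0005 0 0 0")

```text
t: 34.58
ee_pos: [636.0, -157.1, 44.6]
orientation: [-1.21, 1.209, -1.209]
ft_force: [-2.8, 0.6, 5.0]
width: 33.9
```

>>> servo_tool(moves="0 0 0 0 0 0; 0 0 0 0 0 0; 0 0 0 0 0 0; 0 0 0 0 0 0; 0 0 0 0 0 0", hand=60)

```text
t: 35.2
ee_pos: [636.2, -157.1, 44.1]
orientation: [-1.209, 1.209, -1.209]
ft_force: [-0.5, -0.6, 0.5]
width: 67.3
```

>>> servo_tool(moves="0 0 0.03 0 0 0; 0 0 0.06 0 0 0; 0 0 0.07 0 0 0; 0 0 0.07 0 0 0; 0 0 0.07 0 0 0")

```text
t: 35.83
ee_pos: [635.4, -156.9, 112.9]
orientation: [-1.21, 1.211, -1.208]
ft_force: [-0.7, 0.3, -0.4]
width: 67.2
```

Now the one on mark3. It was placed at TCP (644.7,-43.1), so I shift by (+8.5,+114).

>>> servo_tool(moves="0.003 0.038 0 0 0 0; 0.006 0.076 0 0 0 0; 0.0085 0.114 0 0 0 0; 0.0085 0.114 0 0 0 0; 0.0085 0.114 0 0 0 0")

```text
t: 36.45
ee_pos: [644.2, -43.5, 113.2]
orientation: [-1.211, 1.21, -1.208]
ft_force: [0.2, -0.7, 0.1]
width: 66.8
```

>>> servo_tool(moves="0 0 -0.03 0 0 0; 0 0 -0.05 0 0 0; 0 0 -0.065 0 0 0; 0 0 -0.069 0 0 0; 0 0 -0.069 0 0 0; 0 0 -0.069 0 0 0; 0 0 -0.069 0 0 0")

```text
t: 37.33
ee_pos: [645.2, -43.1, 45.9]
orientation: [-1.209, 1.208, -1.21]
ft_force: [0.9, -0.6, 0.1]
width: 67.3
```

>>> servo_tool(moves="0 0 0 0 0 0; 0 0 0 0 0 0; 0 0 0 0 0 0; 0 0 0 0 0 0; 0 0 0 0 0 0; 0 0 0 0 0 0", hand=255)

```text
t: 38.08
ee_pos: [644.7, -43.1, 45.1]
orientation: [-1.209, 1.209, -1.209]
ft_force: [0.9, 0.3, 0.8]
width: 33.0
```

>>> servo_tool(moves="0 0 0.006 0 0 0; 0 0 0.006 0 0 0; -0.002 0.001 0.006 0 0 0; -0.002 0.001 0.006 0 0 0; -0.002 0.001 0.002 0 0 0; -0.002 0.001 -0.0005 0 0 0; -0.002 0.001 -0.0005 0 0 0; -0.002 0.001 -0.0005 0 0 0")

```text
t: 39.08
ee_pos: [642.6, -42.1, 45.1]
orientation: [-1.21, 1.209, -1.209]
ft_force: [-2.7, 0.5, 5.6]
width: 33.5
```

>>> servo_tool(moves="0 0 0 0 0 0; 0 0 0 0 0 0; 0 0 0 0 0 0; 0 0 0 0 0 0; 0 0 0 0 0 0", hand=60)

```text
t: 39.7
ee_pos: [642.7, -42.1, 44.6]
orientation: [-1.209, 1.209, -1.209]
ft_force: [0.1, 1.2, 0.2]
width: 66.9
```

>>> servo_tool(moves="0 0 0.03 0 0 0; 0 0 0.06 0 0 0; 0 0 0.07 0 0 0; 0 0 0.07 0 0 0; 0 0 0.07 0 0 0")

```text
t: 40.33
ee_pos: [641.9, -42.0, 113.4]
orientation: [-1.211, 1.21, -1.208]
ft_force: [0.3, 0.1, 0.2]
width: 67.0
```

Mark2: placed at (651.2,72.9), so shift by (+8.5,+115).

>>> servo_tool(moves="0.003 0.038 0 0 0 0; 0.006 0.076 0 0 0 0; 0.0085 0.115 0 0 0 0; 0.0085 0.115 0 0 0 0; 0.0085 0.115 0 0 0 0")

```text
t: 40.95
ee_pos: [650.6, 72.6, 113.6]
orientation: [-1.211, 1.21, -1.208]
ft_force: [0.7, 0.2, 0.3]
width: 67.4
```

>>> servo_tool(moves="0 0 -0.03 0 0 0; 0 0 -0.05 0 0 0; 0 0 -0.065 0 0 0; 0 0 -0.07 0 0 0; 0 0 -0.07 0 0 0; 0 0 -0.07 0 0 0; 0 0 -0.07 0 0 0")

```text
t: 41.82
ee_pos: [651.7, 73.0, 45.4]
orientation: [-1.208, 1.208, -1.209]
ft_force: [0.0, -0.7, 0.2]
width: 67.4
```

>>> servo_tool(moves="0 0 0 0 0 0; 0 0 0 0 0 0; 0 0 0 0 0 0; 0 0 0 0 0 0; 0 0 0 0 0 0; 0 0 0 0 0 0", hand=255)

```text
t: 42.58
ee_pos: [651.2, 72.9, 44.6]
orientation: [-1.209, 1.209, -1.209]
ft_force: [-1.1, 0.4, 1.4]
width: 33.5
```

>>> servo_tool(moves="0 0 0.006 0 0 0; 0 0 0.006 0 0 0; -0.0025 0 0.006 0 0 0; -0.0025 0 0.006 0 0 0; -0.0025 0 0.002 0 0 0; -0.0025 0 -0.0005 0 0 0; -0.0025 0 -0.0005 0 0 0; -0.0025 0 -0.0005 0 0 0")

```text
t: 43.58
ee_pos: [648.6, 72.9, 44.6]
orientation: [-1.21, 1.209, -1.209]
ft_force: [-3.1, 0.6, 4.8]
width: 33.8
```

>>> servo_tool(moves="0 0 0 0 0 0; 0 0 0 0 0 0; 0 0 0 0 0 0; 0 0 0 0 0 0; 0 0 0 0 0 0", hand=60)

```text
t: 44.2
ee_pos: [648.7, 72.9, 44.1]
orientation: [-1.209, 1.209, -1.209]
ft_force: [-0.0, 0.3, -0.1]
width: 66.8
```

>>> servo_tool(moves="0 0 0.03 0 0 0; 0 0 0.06 0 0 0; 0 0 0.07 0 0 0; 0 0 0.07 0 0 0; 0 0 0.07 0 0 0")

```text
t: 44.82
ee_pos: [647.9, 72.8, 112.9]
orientation: [-1.211, 1.21, -1.208]
ft_force: [0.5, -0.1, 0.6]
width: 67.0
```

Mark1: placed at (657.8,186.9), so shift by (+9,+114), then correct by (-2.5,+2).

>>> servo_tool(moves="0.003 0.038 0 0 0 0; 0.006 0.076 0 0 0 0; 0.009 0.114 0 0 0 0; 0.009 0.114 0 0 0 0; 0.009 0.114 0 0 0 0")

```text
t: 45.45
ee_pos: [657.0, 186.4, 112.9]
orientation: [-1.211, 1.21, -1.208]
ft_force: [0.3, -0.0, -0.1]
width: 67.1
```

>>> servo_tool(moves="0 0 -0.03 0 0 0; 0 0 -0.05 0 0 0; 0 0 -0.065 0 0 0; 0 0 -0.07 0 0 0; 0 0 -0.07 0 0 0; 0 0 -0.07 0 0 0; 0 0 -0.07 0 0 0")

```text
t: 46.32
ee_pos: [658.1, 187.1, 44.9]
orientation: [-1.208, 1.208, -1.209]
ft_force: [-0.7, 0.8, 0.2]
width: 67.4
```

>>> servo_tool(moves="0 0 0 0 0 0; 0 0 0 0 0 0; 0 0 0 0 0 0; 0 0 0 0 0 0; 0 0 0 0 0 0; 0 0 0 0 0 0", hand=255)

```text
t: 47.08
ee_pos: [657.7, 186.9, 44.1]
orientation: [-1.209, 1.209, -1.209]
ft_force: [0.2, 0.2, 0.3]
width: 33.2
```

>>> servo_tool(moves="0 0 0.006 0 0 0; 0 0 0.006 0 0 0; -0.0025 0.002 0.006 0 0 0; -0.0025 0.002 0.006 0 0 0; -0.0025 0.002 0.002 0 0 0; -0.0025 0.002 -0.0005 0 0 0; -0.0025 0.002 -0.0005 0 0 0; -0.0025 0.002 -0.0005 0 0 0")

```text
t: 48.08
ee_pos: [655.0, 188.9, 44.1]
orientation: [-1.21, 1.209, -1.209]
ft_force: [-4.0, -1.2, 5.0]
width: 33.8
```

>>> servo_tool(moves="0 0 0 0 0 0; 0 0 0 0 0 0; 0 0 0 0 0 0; 0 0 0 0 0 0; 0 0 0 0 0 0", hand=60)

```text
t: 48.7
ee_pos: [655.2, 188.9, 43.5]
orientation: [-1.209, 1.209, -1.209]
ft_force: [-0.2, 0.8, 0.7]
width: 67.2
```

>>> servo_tool(moves="0 0 0.03 0 0 0; 0 0 0.06 0 0 0; 0 0 0.1 0 0 0; 0 0 0.12 0 0 0; 0 0 0.12 0 0 0")

```text
t: 49.32
ee_pos: [656.0, 189.1, 165.0]
orientation: [-1.207, 1.207, -1.21]
ft_force: [-0.4, -0.6, -1.0]
width: 66.9
```

>>> servo_tool(moves="-0.025 -0.05 0 0 0 0; -0.05 -0.1 0 0 0 0; -0.075 -0.15 0 0 0 0; -0.1 -0.2 0 0 0 0; -0.125 -0.25 0 0 0 0; -0.15 -0.3 0 0 0 0; -0.175 -0.35 0 0 0 0; -0.2 -0.4 0 0 0 0")

```text
t: 50.32
ee_pos: [453.3, -212.1, 162.1]
orientation: [-1.21, 1.211, -1.207]
ft_force: [-0.1, -0.2, -0.3]
width: 66.9
```

>>> servo_tool(moves="0 -0.05 0 0 0 0; 0 -0.1 0 0 0 0; 0 -0.15 0 0 0 0; 0 -0.15 0 0 0 0")

```text
t: 50.82
ee_pos: [454.4, -363.6, 161.9]
orientation: [-1.208, 1.212, -1.211]
ft_force: [-0.6, 0.3, -0.1]
width: 67.5
```

Run:
```python
from h import *
im=grab('top','9'); cv2.imwrite('pics/t9.png',cv2.resize(im['pixels'][80:300,140:500,::-1],(800,489)))
s=grab('side','9'); cv2.imwrite('pics/s9.png',cv2.resize(s['pixels'][120:300,210:450,::-1],(800,600)))
hsv=cv2.cvtColor(im['pixels'],cv2.COLOR_RGB2HSV)
M=[(655.7,186.7),(649.2,72.2),(642.85,-42.3),(636.4,-157)]
for (u,v),m in zip([(263,132),(313,136),(363,140),(415,143)],M):
    w=np.zeros((400,640),bool); w[v-26:v+26,u-25:u+25]=1
    b=w&(hsv[...,1]<60); n,l,st,c=cv2.connectedComponentsWithStats(b.astype(np.uint8)); k=1+np.argmax(st[1:,4]); v2,u2=np.nonzero(l==k)
    (x2,y2),r2=cv2.minEnclosingCircle(np.stack([u2,v2],-1).astype(np.float32))
    print(m,'disc',ray(im,[x2],[y2],17)[0][:2].round(1),round(r2,1))
```

```text
(655.7, 186.7) disc [655.8 187.2] 23.4
(649.2, 72.2) disc [649.   72.4] 19.8
(642.85, -42.3) disc [643.1 -42.8] 16.3
(636.4, -157) disc [ 636.5 -157.5] 12.7
```

View pics/t9.png

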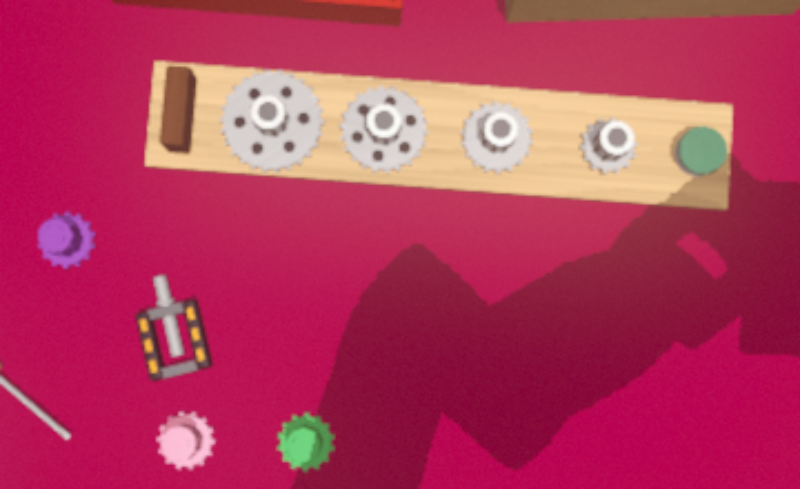

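View pics/s9.png

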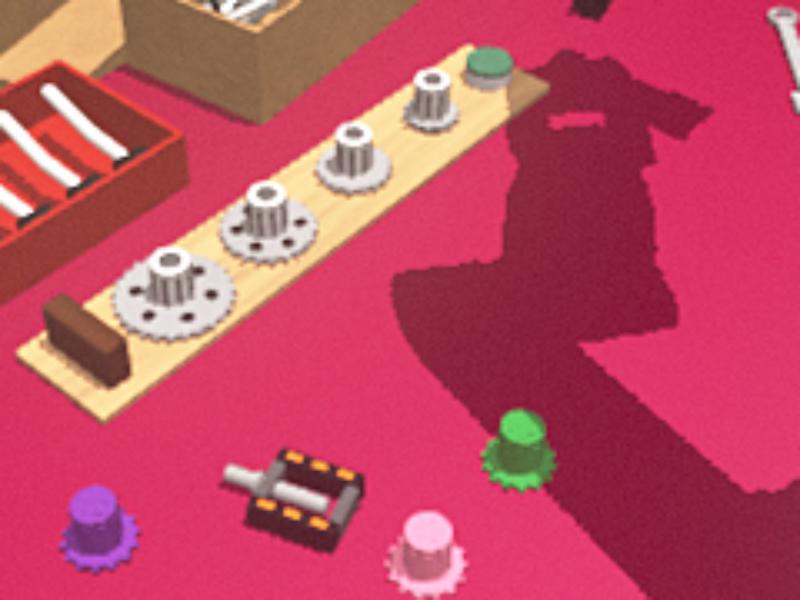

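The top view shows all four discs within about 0.6 mm of their marks, at (272,120), (384,129), (497,137) and (609,145) in the crop. They stand drum up, in size order from the block. The pedal and the look-alikes haven't moved, and the robot is clear of everything. Handing in.

```bash
python3 -c "
from workcell import ctrl
print(ctrl.close_job(), ctrl.get_obs()['t'])"
```

```text
the job is handed in; nothing more can be done
the job is handed in; nothing more can be done
```

The four sprockets are lined up drum-upwards by size, from the 106 mm one on mark1 next to the end block (+y end) down to the 58 mm one on mark4 by the tin. I handed the job in at about 51 s.

- **Correction made:** my first, depth-based check put each sprocket within about 1 mm on marks 1–3 and up to 3 mm off on mark4. Comparing colour with colour in both views showed them all 1–3 mm too far in x, and the mark1 sprocket about 2 mm off in y as well. I regripped each one and moved it 2–3 mm.
- **Last check:** the top view puts every disc within about 0.6 mm of its mark. The side view shows all four standing flat. I did not repeat the side-view measurement after the correction, and the calibration itself is only good to about 2 mm.
- **Everything else:** the pedal and the purple, pink and green look-alikes were not touched. The highest force shown in the move reports was about 9 N, when setting sprockets down. The arm was clear of everything when I handed in.

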